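# Fit the orifice plate and set the crank valve two turns open

### The arm

A 6-joint arm with a two-finger parallel gripper is mounted at the origin on a cart in front of the work surface, level with it; the furniture and walls round the work are solid. World frame = base frame: x ahead of the robot, y to its left, z up, the work surface at z = 0. Lengths are in mm, angles in degrees, forces in N, time in s.
With the tool pointing down it reaches from about 350 to 975 mm from the base axis. Payload 7.1 kg.
Tool frame: the origin (TCP) lies midway between the tips of the shut fingers; the grasp point (between the pads) lies 19 mm behind it; z points along the fingers, y is the line along which they close (so a half turn about z gives the same grasp; the last joint's range is limited). The gripper opens to 88 mm and grips with 3 to 60 N. Pads are 20 mm wide; open, the fingers measure 115 mm over their backs; the gripper's body (75 mm by 178 mm) begins 61 mm behind the grasp point.
Start: joints at [-68.526, 24.242, 93.386, -0, 62.372, -1.089], TCP at [239.828, -577.137, 222.675] pointing down, gripper open.
Joint ranges: [-172.04, 172.04], [-51.8, 120.97], [4.93, 147.93], [-75.15, 255.16], [6.16, 154.13], [-145.62, 145.62]. Speed limits (degrees/s): [136.94, 136.94, 172.46, 180, 180, 180].

### API

Orientations are given as [roll, pitch, yaw] about the fixed x, y, z axes, in that order (R = Rz(yaw) Ry(pitch) Rx(roll)).
In Python, from rig import ctrl gives the robot as it stands.
- The arm moves only by the tool arm_command, never from a script. Its argument "deltas" is a list of rows, each a list of 3 entries, a list of its own where there are three numbers: the shift along the world's x, y, z in units of 0.1 m (1.0 is 0.1 m), then the turn, a rotation vector about the world's x, y, z in units of pi rad (1.0 is pi rad), then the gripper's target within -1 to 1 (fully open at 1, half-way at 0, shut at -1). In form: [[[dx, dy, dz], [ax, ay, az], jaw], ...]. A call has 1 to 5 rows; each row is the pose to reach, as a shift and turn from the pose commanded when the call began, turning the shorter way round; what a row does not reach only later rows make up. A row lasts 1/10 s, in which the tool goes at most 50 mm and 8.59 degrees, less where a joint would pass 70% of its speed; a pose out of reach is approached as far as the arm can. A call with a number of a shift or a turn outside -1 to 1 is refused whole. A call with a gripper value outside its range is refused whole. The fingers move at their own pace and stop on an object; "grip_force" is the grip in N (left out, the last holds). Time passes only in rows, so rows that repeat a pose let the fingers close. It gives the time, the measured TCP pose, the force, the opening and the grip force at its end, in the units of the state.
- ctrl.read_state(): the state, without advancing time (a new reading comes with each control period).
- ctrl.snapshot(name): name is "scene" or "top"; returns a dict with "image" (384x512x3 uint8, red, green, blue), "fx", "fy", "cx", "cy" (pixels), "rvec" (rotation vector, rad) and "tvec" (3), from world to camera coordinates, as OpenCV has them. Camera axes: x right, y down, z forward; pixel columns grow to the right and rows downward; lengths in mm; the calibration is good to about 2 mm. A picture is of the moment at which its call begins. There is no depth.
- ctrl.job_done(): hands the job in; it is judged then, once.
The state is a dict: "t": time; "qpos": joint angles; "qvel": joint speeds; "joint_torque": joint torques, N m; "position": TCP position; "tool_rot": TCP orientation; "force": force on the tool from outside, world axes, zero at the start; "moment": the same for the moment, N m; "gripper_width": finger opening in mm; "gripper_force": force on a finger pad.
Only numpy, scipy, OpenCV 4.12 (cv2) and the standard library are available. Lean on these libraries where they do the work, as an engineer would, in place of code of your own. Each camera call takes 0.05 s, during which the arm holds its last target. There are 200 camera calls.

### The job

Fit the blue-handled orifice plate: lift it out of the white stand, slide it edgewise, blade down, into the slot of the metal block until it is fully home, and let go of it. Then wind the valve shut by its crank (clockwise seen from above) until it stops, back it off exactly two full turns, and finish while holding the crank's black grip between the fingers there, because the valve creeps shut when it is let go. Leave the orange-handled plate, timer, Petri dish and pen alone.

Things in the scene. Friction and masses are not known exactly. Their poses are not given: they have to be found in the camera images.
- blue_plate: Loose orifice plate, about 0.12 kg: steel blade 5 mm thick, 50 mm wide; blue handle on top 12 (x, thickness: pinch here) x 42 (y) x 30 mm (z). Origin: centre of the blue handle, its top 15 mm above; bare blade begins 15 mm below, lower edge 75 mm below. z up. Stands upright in either slot of the stand, edge 8 mm over the bench. A half turn about z makes no difference.
- orange_plate: Loose bystander: a plate of the same size and axes with an orange handle, in the other slot of the stand, its centre 80 mm from the blue one's along y. Leave it there.
- plate_stand: Fixed white block 60 (x) x 176 (y) x 35 mm high with two slots 9 x 56 mm in line along its y, at y = -40 and +40 mm, each 27 mm deep. Origin: centre of its underside, on the bench.
- slot_floor (a point): Centre of the floor of the slot in the flow unit's aluminium block (60 x 84 mm), 27 mm above the bench. Slot: 9 mm wide (x), 56 mm long (y), 45 mm deep, open upward; chamfered mouth 72 mm above the bench. A plate fully home has its lower edge on this floor, its origin 75 mm above it. Unit fixed on a grey base, 90 (x) x 300 mm (y).
- wheel_axis (a point): Point on the upright axis of the valve's red crank wheel, level with the middle of the black grip (118 mm above the bench). Its x, y axes belong to the fixed flow unit and do not turn with the wheel; the slot lies 170 mm away along +y. Wheel rim: radius 45 mm, top 91 mm above the bench.
- crank_grip: Black upright grip on the rim of the red wheel, 19 mm in diameter, 50 mm high, 93 to 143 mm above the bench. Origin: its centre, 45 mm from the wheel axis. It spins freely on its pin, so it can be pinched from above and led round in a circle without turning the hand; its own rotation means nothing.
- valve_wheel (a joint): Wheel angle q, rad: 0 = shut, at the hard stop; grows opening, anticlockwise from above; two turns = 12.57. Starts 0.4 to 1.2 turns open; limit 3.5. Grip centre at (-45 cos q, -45 sin q) mm in x, y of wheel_axis: at the stop and at two turns it is on the -x side. Needs up to 7 N at the grip. Let go at two turns, a spring winds it back to about 1.5.
- timer: Loose bystander: white bench timer, 66 x 62 x 19 mm, origin at the centre of its underside.
- petri_dish: Loose bystander: covered Petri dish, 61 mm across, 16 mm high, origin at the centre of its underside.
- pen: Loose bystander: white pen, 11 x 145 x 9 mm, origin at the centre of its underside.

How it is judged:
By the outcome, as a careful person would: the job done as asked, in the order asked, and still so for the second after the job is handed in, while the arm keeps its last pose, push and grip.
It also fails if it takes over 72 s, if anything falls off the work surface, if the arm or the gripper's body presses on something with over 40 N, if the wrist force passes 120 N, or if a joint passes its speed limit or range.

## Working session

There is one attempt and no reset: what is moved stays moved. The work goes in short steps, Python scripts to look and compute and a tool call to move; the robot and the scene stay as the last step left them, time stands still between calls to the robot, and variables do not carry over. Pictures are saved under pics/ and viewed, at most 10 in all, crops included, and the job is handed in when it is done.

Besides the shell and the picture viewer there is one more tool, called after "Call:" as name(argument=value, ...) on one line, values as JSON. arm_command: Moves the arm, as the interface text tells. Its arguments: {"type":"object","properties":{"deltas":{"type":"array"},"grip_force":{"type":"number"}},"required":["deltas"]}

```bash
mkdir -p pics; ls
python3 - <<'E'
from rig import ctrl
import cv2,numpy as np,pickle
d={}
for n in("scene","top"):
    s=ctrl.snapshot(n); d[n]=s
    cv2.imwrite(f"pics/{n}0.png",s["image"][:,:,::-1])
    R=cv2.Rodrigues(np.array(s["rvec"],float))[0]; print(n,s["fx"],s["cx"],s["cy"],(-R.T@np.array(s["tvec"])).round(),R.round(2).tolist())
pickle.dump(d,open("d0.pkl","wb"))
s=ctrl.read_state();print(s)
E
```

```text
pics
scene 374.7273539432713 254.6484621147848 190.57560598693675 [ 95. 465. 889.] [[-0.69, -0.72, 0.02], [-0.55, 0.51, -0.66], [0.47, -0.46, -0.75]]
top 364.2295706704661 252.80144805177363 194.73368016869728 [ 376.  -46. 1312.] [[-0.0, -1.0, -0.01], [-0.99, 0.01, -0.17], [0.17, 0.01, -0.99]]
{'t': 0.1, 'qpos': array([-6.85266352e+01,  2.42800415e+01,  9.34261505e+01,  9.19254809e-05,
        6.23727606e+01, -1.08730525e+00]), 'qvel': array([ 0.03073814, -0.07475065, -0.20227517,  0.01178733,  0.01406053,
       -0.17019432]), 'joint_torque': array([-1.53823181e-03, -5.45617604e+01, -2.74322748e+01,  6.45323494e-02,
        1.88234914e-02, -6.16924623e-06]), 'position': array([ 239.64350353, -576.69206027,  221.9857499 ]), 'tool_rot': array([-1.79921063e+02, -1.57956895e-03,  2.25606263e+01]), 'force': array([ 1.01230034,  0.31964501, -0.28866727]), 'moment': array([-0.01237118, -0.00447875,  0.04049598]), 'gripper_force': 0.0, 'gripper_width': 87.6132239426591}
```

View pics/scene0.png

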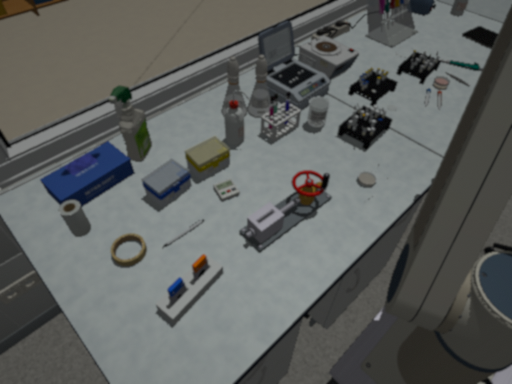

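View pics/top0.png

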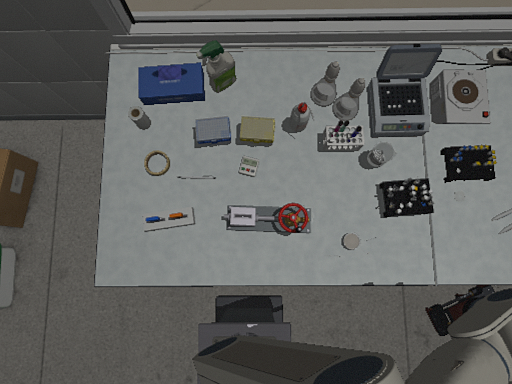

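The scene picture shows the blue handle near (177,288), the orange one at (200,264), the block at (265,225), the wheel at (309,185) and its black grip near (325,181). In the top picture, blue is at (153,219), the block at (242,215) and the wheel at (293,218).

```bash
cat > h.py <<'E'
import cv2,numpy as np
def ray(s,u,v):
    R=cv2.Rodrigues(np.array(s["rvec"],float))[0]; c=-R.T@np.array(s["tvec"],float)
    return c,R.T@np.array([(u-s["cx"])/s["fx"],(v-s["cy"])/s["fy"],1.])
def onz(s,u,v,z):
    c,d=ray(s,u,v); return c+d*(z-c[2])/d[2]
def tri(a,p,b,q):
    c1,d1=ray(a,*p);c2,d2=ray(b,*q)
    t=np.linalg.lstsq(np.c_[d1,-d2],c2-c1,rcond=None)[0]
    x,y=c1+t[0]*d1,c2+t[1]*d2
    return (x+y)/2,np.linalg.norm(x-y)
def proj(s,P): return cv2.projectPoints(np.array(P,float).reshape(-1,3),np.array(s["rvec"],float),np.array(s["tvec"],float),np.array([[s["fx"],0,s["cx"]],[0,s["fy"],s["cy"]],[0,0,1.]]),None)[0][:,0]
def hsv(s): return cv2.cvtColor(s["image"],cv2.COLOR_RGB2HSV)
def blob(m,box):
    x0,y0,x1,y1=box; k=np.zeros_like(m);k[y0:y1,x0:x1]=m[y0:y1,x0:x1]
    M=cv2.moments(k,True); return (M["m10"]/M["m00"],M["m01"]/M["m00"]),k
E
python3 - <<'E'
import pickle;from h import *
d=pickle.load(open("d0.pkl","rb"));S,T=d["scene"],d["top"]
B={"blue":((105,100,60),(130,255,255)),"orange":((5,140,100),(22,255,255))}
W={"scene":(155,245,225,310),"top":(140,205,192,230)}
c={}
for n in B:
    for k in d:
        p,m=blob(cv2.inRange(hsv(d[k]),*B[n]),W[k]); c[n,k]=p; r=cv2.minAreaRect(cv2.findNonZero(m)); print(n,k,np.round(p,1),(m>0).sum(),r, onz(d[k],*p,83).round(1),onz(d[k],*p,98).round(1))
    print(tri(S,c[n,"scene"],T,c[n,"top"]))
for k,bx in(("scene",(285,160,340,215)),("top",(270,195,315,240))):
    h=hsv(d[k]); m=cv2.inRange(h,(0,150,70),(8,255,255))|cv2.inRange(h,(172,150,70),(180,255,255))
    p,m=blob(m,bx); e=cv2.fitEllipse(cv2.convexHull(cv2.findNonZero(m))); print(k,"wheel",e,onz(d[k],*e[0],88))
a=S["image"][155:250,230:350]; b=T["image"][190:245,215:325]; c2=S["image"][245:325,150:235];e=T["image"][195:245,135:205]
def up(i,w,h): return cv2.resize(i,(w,h),interpolation=cv2.INTER_CUBIC)
o=np.vstack([np.hstack([up(a,400,317)[:300],up(c2,400,376)[:300]]),np.hstack([up(b,400,200),up(e,400,286)[:200]])])
cv2.imwrite("pics/c1.png",o[:,:,::-1])
E
```

```text
blue scene [174.6 285.2] 102 ((174.5, 286.0), (6.363961219787598, 19.091880798339844), 45.0) [509.8 306.7  83. ] [502.1 309.6  98. ]
blue top [152.4 218.4] 49 ((152.39190673828125, 218.3513641357422), (3.781176805496216, 13.1519193649292), 80.53767395019531) [507.5 308.5  83. ] [505.9 304.2  98. ]
(array([507.18504057, 307.38859382,  87.57389477]), np.float64(0.5604315535754183))
orange scene [198.8 260.7] 63 ((198.75003051757812, 260.7500305175781), (3.535533905029297, 15.55634880065918), 45.0) [522.4 225.4  83. ] [514.4 229.8  98. ]
orange top [175.7 214.6] 35 ((175.52703857421875, 214.66217041015625), (2.794782876968384, 11.343530654907227), 80.53767395019531) [519.9 229.6  83. ] [518.1 226.3  98. ]
(array([518.7360228 , 227.7433356 ,  90.41742441]), np.float64(0.6834297004499266))
scene wheel ((308.69073486328125, 183.20977783203125), (24.574954986572266, 32.6140022277832), 100.3038558959961) [ 503.73215395 -163.64513963   88.        ]
top wheel ((292.6546325683594, 217.36270141601562), (28.54253578186035, 29.28346061706543), 106.031982421875) [ 507.70740315 -166.85146426   88.        ]
```

View pics/c1.png

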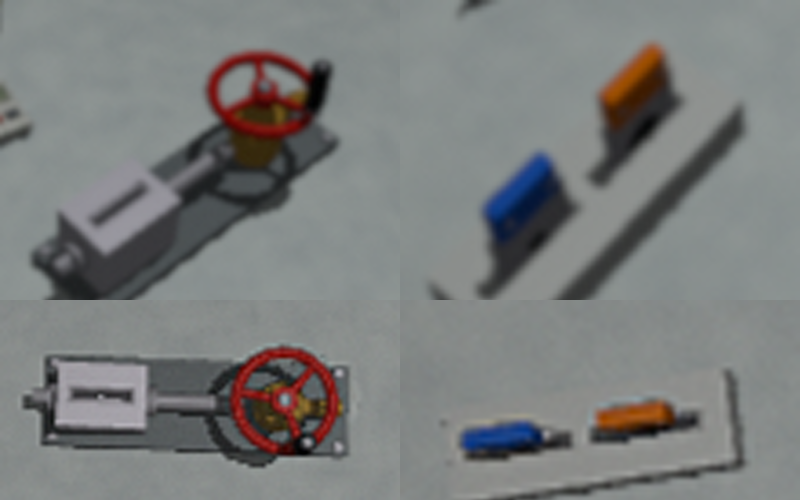

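The crops show the slot open on the block's top face, both handles in the stand, and the black grip on the near right (−x) side of the wheel, at about (300,229) in the top view.

Run:
```python
import pickle;from h import *
d=pickle.load(open("d0.pkl","rb"));S,T=d["scene"],d["top"]
def sub(k,box,z,f=8,lo=None):
    x0,y0,x1,y1=box
    g=cv2.cvtColor(d[k]["image"],cv2.COLOR_RGB2GRAY)[y0:y1,x0:x1]
    return cv2.resize(g,None,fx=f,fy=f,interpolation=cv2.INTER_CUBIC)
def toimg(p,box,f=8): return (np.array(p)+.5)/f-.5+np.array(box[:2])
for k,box in(("top",(233,212,253,219)),("scene",(254,205,278,227))):
    g=sub(k,box,72); 
    t=(int(np.percentile(g,97))+int(g.min()))//2
    m=(g<t).astype(np.uint8); n,l,st,ce=cv2.connectedComponentsWithStats(m)
    for i in range(1,n):
        if st[i,4]>200:
            r=cv2.minAreaRect(cv2.findNonZero((l==i).astype(np.uint8)))
            P=[onz(d[k],*toimg(q,box),72) for q in cv2.boxPoints(r)]
            print(k,t,st[i],toimg(ce[i],box).round(1),onz(d[k],*toimg(r[0],box),72).round(1),np.round([p[:2] for p in P],1).tolist())
# block top face (bright, lilac) 
for k,box in(("top",(222,200,262,232)),("scene",(240,195,292,250))):
    x0,y0,x1,y1=box; g=cv2.resize(cv2.cvtColor(d[k]["image"],cv2.COLOR_RGB2GRAY)[y0:y1,x0:x1],None,fx=8,fy=8,interpolation=cv2.INTER_CUBIC)
    for t in(135,150,165):
        m=(g>t).astype(np.uint8); n,l,st,ce=cv2.connectedComponentsWithStats(m)
        i=l[int((210-y0)*8) if k=="top" else int((228-y0)*8),int((242-x0)*8) if k=="top" else int((263-x0)*8)]
        if i==0: print(k,t,"none");continue
        r=cv2.minAreaRect(cv2.findNonZero((l==i).astype(np.uint8)))
        c=cv2.approxPolyDP(cv2.convexHull(cv2.findNonZero((l==i).astype(np.uint8))),16,True)[:,0]
        print(k,t,st[i,4],onz(d[k],*toimg(r[0],box),72).round(1),np.array(r[1])/8,[onz(d[k],*toimg(q,box),72)[:2].round(0).tolist() for q in c])
# red hub/grip
for k,box in(("scene",(318,165,335,195)),("top",(290,222,308,236))):
    x0,y0,x1,y1=box;v=d[k]["image"][y0:y1,x0:x1].max(2); m=(v<55).astype(np.uint8)
    n,l,st,ce=cv2.connectedComponentsWithStats(m)
    print(k,[(s.tolist(),(c+[x0,y0]).round(1).tolist()) for s,c in zip(st[1:],ce[1:]) if s[4]>3])
```

```text
top 102 [  13   19  135   30 2758] [242.5 215.5] [516.    2.5  72. ] [[511.4, 31.4], [522.6, 31.1], [520.6, -26.4], [509.4, -26.0]]
scene 104 [173   0  19  27 404] [276.5 205.9] [517.  -43.6  72. ] [[523.2, -45.5], [518.9, -50.1], [510.8, -41.7], [515.1, -37.1]]
scene 104 [  27   42  133   99 3899] [265.3 216.1] [513.5   3.2  72. ] [[520.2, 30.5], [517.5, -27.8], [506.8, -24.6], [509.7, 33.2]]
scene 104 [ 118  120   74   56 2264] [274.2 224.1] [483.   5.  72.] [[499.5, 5.8], [482.5, -12.3], [466.7, 4.3], [483.4, 22.1]]
scene 104 [  0 157  19  19 241] [254.4 225.6] [511.   46.1  72. ] [[515.8, 45.7], [511.6, 41.3], [506.3, 46.4], [510.4, 50.8]]
top 135 22031 [516.8   4.8  72. ] [26.14145279 17.60063934] [[487.0, -38.0], [489.0, 44.0], [549.0, 48.0], [543.0, -38.0]]
top 150 19114 [516.3   3.   72. ] [24.30037498 16.95240402] [[487.0, -37.0], [490.0, 44.0], [546.0, 43.0], [543.0, -37.0]]
top 165 none
scene 135 66211 [526.6  -2.9  72. ] [35. 48.] [[525.0, -98.0], [486.0, -33.0], [489.0, 43.0], [533.0, 81.0], [619.0, 3.0]]
scene 150 3492 [495.5  16.6  72. ] [ 4.16437578 16.79769135] [[491.0, -8.0], [492.0, 40.0], [500.0, 40.0], [501.0, 1.0]]
scene 165 none
scene [([3, 10, 8, 15, 74], [324.2, 182.0])]
top [([8, 0, 6, 3, 7], [300.1, 222.4]), ([0, 2, 3, 2, 4], [291.2, 224.8]), ([1, 5, 11, 6, 33], [296.7, 230.0])]
```

Fixes so far:

| Item | Position (mm) | Yaw |
|---|---|---|
| Blue plate | ≈ (508.6, 307.6), z 83 | ≈ 8.5° (blue–orange spacing 81, expected 80) |
| Slot | ≈ (515, 3) | ≈ −2.4° |
| Wheel axis | ≈ (507, −167) (170 from the slot, as it must be) | – |

I'm moving over the blue plate now.

Call:
arm_command(deltas=[[[0.1,0.33,0],[0,0,0.016],1],[[0.2,0.66,0],[0,0,0.032],1],[[0.3,0.985,0],[0,0,0.047],1]])

```text
t: 0.4
position: [269.7, -477.2, 222.1]
tool_rot: [-179.9, -0.0, 31.1]
force: [0.6, -0.5, 0.1]
gripper_width: 87.7
gripper_force: 0.0
```

Call:
arm_command(deltas=[[[0.1,0.33,0],[0,0,0.016],1],[[0.2,0.66,0],[0,0,0.032],1],[[0.3,0.985,0],[0,0,0.047],1]])

```text
t: 0.7
position: [299.8, -378.6, 222.4]
tool_rot: [-180.0, -0.0, 39.6]
force: [0.1, -1.1, -0.3]
gripper_width: 87.7
gripper_force: 0.0
```

Call:
arm_command(deltas=[[[0.1,0.33,0],[0,0,0.016],1],[[0.2,0.66,0],[0,0,0.032],1],[[0.3,0.985,0],[0,0,0.047],1]])

```text
t: 1.0
position: [329.8, -280.1, 222.5]
tool_rot: [-180.0, -0.0, 48.0]
force: [0.7, -1.1, -1.0]
gripper_width: 87.9
gripper_force: 0.0
```

Call:
arm_command(deltas=[[[0.1,0.33,0],[0,0,0.016],1],[[0.2,0.66,0],[0,0,0.032],1],[[0.3,0.985,0],[0,0,0.047],1]])

```text
t: 1.3
position: [359.8, -181.7, 222.6]
tool_rot: [-180.0, -0.0, 56.5]
force: [0.4, -0.5, 0.5]
gripper_width: 88.0
gripper_force: 0.0
```

Call:
arm_command(deltas=[[[0.1,0.33,0],[0,0,0.016],1],[[0.2,0.66,0],[0,0,0.032],1],[[0.3,0.985,0],[0,0,0.047],1]])

```text
t: 1.6
position: [389.8, -83.2, 222.6]
tool_rot: [-180.0, 0.0, 65.0]
force: [0.1, -0.4, 0.7]
gripper_width: 88.0
gripper_force: 0.0
```

Call:
arm_command(deltas=[[[0.1,0.33,0],[0,0,0.016],1],[[0.2,0.66,0],[0,0,0.032],1],[[0.3,0.985,0],[0,0,0.047],1]])

```text
t: 1.9
position: [419.8, 15.3, 222.6]
tool_rot: [-180.0, 0.0, 73.4]
force: [1.1, -0.4, -0.6]
gripper_width: 87.6
gripper_force: 0.0
```

Call:
arm_command(deltas=[[[0.1,0.33,0],[0,0,0.016],1],[[0.2,0.66,0],[0,0,0.032],1],[[0.3,0.985,0],[0,0,0.047],1]])

```text
t: 2.2
position: [449.8, 113.8, 222.5]
tool_rot: [-180.0, 0.0, 81.9]
force: [1.3, 0.2, 0.7]
gripper_width: 87.7
gripper_force: 0.0
```

Call:
arm_command(deltas=[[[0.1,0.33,0],[0,0,0.016],1],[[0.2,0.66,0],[0,0,0.032],1],[[0.3,0.985,0],[0,0,0.047],1]])

```text
t: 2.5
position: [479.8, 212.3, 222.4]
tool_rot: [-180.0, 0.0, 90.4]
force: [0.9, -0.0, 1.0]
gripper_width: 87.6
gripper_force: 0.0
```

Call:
arm_command(deltas=[[[0.1,0.33,-0.2],[0,0,0.016],1],[[0.2,0.66,-0.4],[0,0,0.032],1],[[0.288,0.967,-0.6],[0,0,0.046],1],[[0.288,0.967,-0.6],[0,0,0.046],1]])

```text
t: 2.9
position: [507.9, 309.8, 159.6]
tool_rot: [-179.8, 0.0, 98.7]
force: [-0.0, -1.2, -0.3]
gripper_width: 88.0
gripper_force: 0.0
```

Call:
arm_command(deltas=[[[0,0,-0.3],[0,0,0],1],[[0,0,-0.6],[0,0,0],1],[[0,0,-0.8],[0,0,0],0.4],[[0,0,-0.967],[0,0,0],0],[[0,0,-0.967],[0,0,0],-0.4]], grip_force=8)

```text
t: 3.4
position: [507.0, 306.0, 64.1]
tool_rot: [-179.8, 0.1, 98.5]
force: [-0.6, 0.3, 0.2]
gripper_width: 67.4
gripper_force: 0.0
```

Call:
arm_command(deltas=[[[0,0,0],[0,0,0],-0.6],[[0,0,0],[0,0,0],-1],[[0,0,0],[0,0,0],-1],[[0,0,0],[0,0,0],-1],[[0,0,0],[0,0,0],-1]])

```text
t: 3.9
position: [508.9, 307.7, 66.6]
tool_rot: [180.0, -0.0, 98.5]
force: [-0.4, -1.0, -1.4]
gripper_width: 27.5
gripper_force: 0.0
```

Run:
```python
from rig import ctrl
from h import *
a=ctrl.read_state();print({k:a[k] for k in("t","position","force","moment","gripper_width","gripper_force")})
S=ctrl.snapshot("scene")
cv2.imwrite("pics/g1.png",cv2.resize(S["image"][200:330,120:290],None,fx=4,fy=4,interpolation=cv2.INTER_CUBIC)[:,:,::-1])
```

```text
{'t': 3.9, 'position': array([508.87727162, 307.72700047,  66.55617461]), 'force': array([-0.43050401, -0.97208436, -1.36697918]), 'moment': array([-0.06860258, -0.09886778,  0.02569995]), 'gripper_width': 27.45594087724451, 'gripper_force': 0.0}
```

View pics/g1.png

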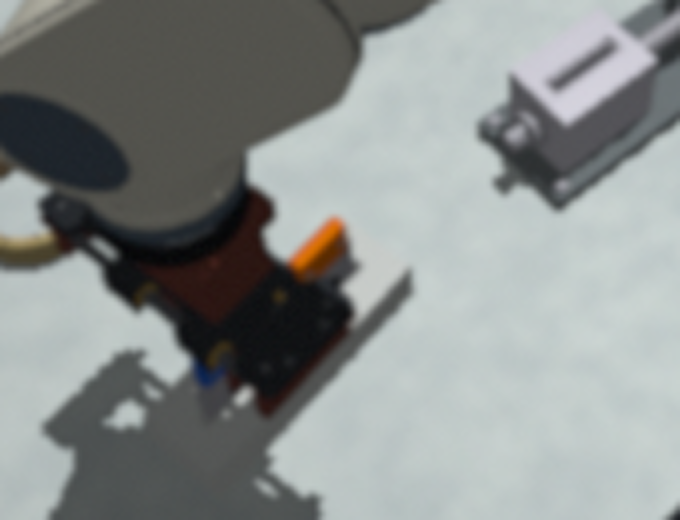

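The picture shows the gripper astride the blue handle, with blue visible near (208,375) in the crop, and the orange plate clear of it. I'll finish closing.

Call:
arm_command(deltas=[[[0,0,0],[0,0,0],-1],[[0,0,0],[0,0,0],-1],[[0,0,0],[0,0,0],-1],[[0,0,0],[0,0,0],-1]])

```text
t: 4.35
position: [508.3, 307.5, 66.0]
tool_rot: [-180.0, 0.0, 98.5]
force: [-2.5, -0.4, 2.7]
gripper_width: 11.9
gripper_force: 8.0
```

Call:
arm_command(deltas=[[[0,0,0],[0,0,0],-1],[[0,0,0],[0,0,0],-1]])

```text
t: 4.55
position: [508.3, 307.5, 66.0]
tool_rot: [-180.0, 0.0, 98.5]
force: [-3.3, 0.4, 3.0]
gripper_width: 12.1
gripper_force: 8.0
```

Call:
arm_command(deltas=[[[0,0,0],[0,0,0],-1],[[0,0,0],[0,0,0],-1],[[0,0,0.15],[0,0,0],-1],[[0,0,0.3],[0,0,0],-1],[[0,0,0.5],[0,0,0],-1]], grip_force=25)

```text
t: 5.05
position: [509.0, 307.5, 117.1]
tool_rot: [180.0, 0.0, 98.5]
force: [1.1, 0.6, -1.9]
gripper_width: 11.6
gripper_force: 25.0
```

Call:
arm_command(deltas=[[[0,0,0.2],[0,0,0],-1],[[0,0,0.4],[0,0,0],-1],[[0,0,0.6],[0,0,0],-1],[[0,0,0.7],[0,0,0],-1],[[0,0,0.7],[0,0,0],-1]])

```text
t: 5.55
position: [510.0, 308.2, 188.4]
tool_rot: [179.7, -0.1, 98.5]
force: [0.4, -0.4, -1.2]
gripper_width: 12.0
gripper_force: 25.0
```

Run:
```python
from rig import ctrl
from h import *
S=ctrl.snapshot("scene");T=ctrl.snapshot("top")
o=np.hstack([cv2.resize(S["image"][210:330,120:220],(400,480),interpolation=cv2.INTER_CUBIC),cv2.resize(T["image"][180:250,120:178],(400,480),interpolation=cv2.INTER_CUBIC)])
cv2.imwrite("pics/g2.png",o[:,:,::-1])
for s,bx in((S,(120,200,220,330)),(T,(125,195,200,240))):
    m=cv2.inRange(hsv(s),(105,100,40),(130,255,255)); p,k=blob(m,bx); print(p,(k>0).sum())
s=ctrl.read_state(); print(s["position"],s["force"],s["gripper_width"])
```

```text
(160.94545454545454, 263.76363636363635) 55
(146.42857142857142, 212.64285714285714) 14
[508.62551701 307.43331336 185.99398981] [-0.12830556  0.24809053 -1.26096445] 11.8242928137559
```

View pics/g2.png

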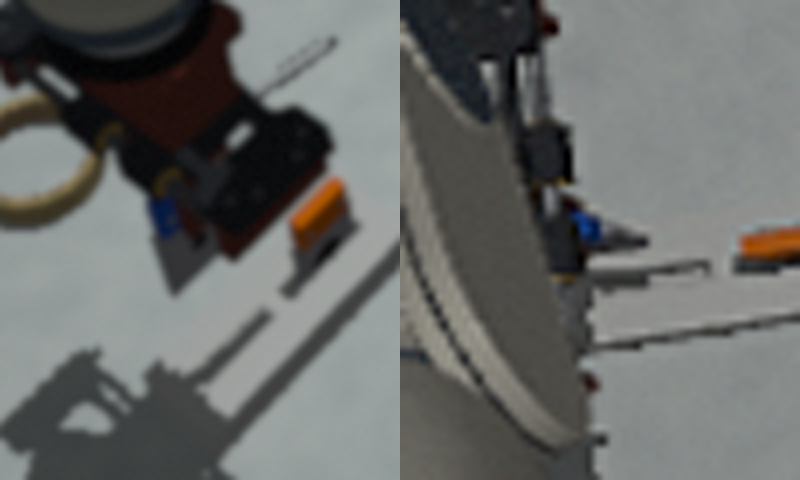

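The picture shows the plate held clear of the stand, with its blade visible. A blade corner is at crop (175,295), which is scene pixel (163.7,283.7). I'll check its tilt against the expected corners.

Run:
```python
import pickle;from h import *
d=pickle.load(open("d0.pkl","rb"));S,T=d["scene"],d["top"]
a=np.radians(8.5);c=np.array([508.6,307.4,203.])
P=[c+[-np.sin(a)*v,np.cos(a)*v,w] for v,w in((25,-15),(25,-75),(-25,-75),(21,15),(-25,-15))]
print(((proj(S,P)-[120,210])*4).round().tolist()); print(((proj(T,P)-[120,180])*[400/58,480/70]).round().tolist())
```

```text
[[155.0, 244.0], [174.0, 298.0], [239.0, 234.0], [150.0, 209.0], [224.0, 178.0]]
[[105.0, 245.0], [147.0, 259.0], [251.0, 243.0], [91.0, 236.0], [215.0, 228.0]]
```

The corners agree within about 1 mm, so the plate is upright and centred in the grip. Moving to above the slot.

Call:
arm_command(deltas=[[[0.01,-0.25,0],[0,0,-0.005],-1],[[0.01,-0.6,0],[0,0,-0.01],-1],[[0.02,-1.0,0],[0,0,-0.02],-1]])

```text
t: 5.95
position: [509.8, 206.9, 184.6]
tool_rot: [-179.9, 0.0, 95.0]
force: [0.9, -0.6, -1.5]
gripper_width: 11.7
gripper_force: 25.0
```

Call:
arm_command(deltas=[[[0.01,-0.4,0],[0,0,-0.01],-1],[[0.015,-0.7,0],[0,0,-0.015],-1],[[0.02,-1.0,0],[0,0,-0.02],-1]])

```text
t: 6.25
position: [511.8, 106.0, 184.8]
tool_rot: [-179.9, 0.0, 91.3]
force: [0.4, -0.2, -1.4]
gripper_width: 12.2
gripper_force: 25.0
```

Call:
arm_command(deltas=[[[0.01,-0.4,0],[0,0,-0.01],-1],[[0.015,-0.7,0],[0,0,-0.015],-1],[[0.02,-0.9,0],[0,0,-0.02],-1],[[0.024,-1.0,-0.2],[0,0,-0.021],-1],[[0.024,-1.0,-0.4],[0,0,-0.021],-1]])

```text
t: 6.75
position: [514.9, 6.1, 145.0]
tool_rot: [-180.0, 0.0, 87.4]
force: [0.7, -0.1, -1.7]
gripper_width: 11.5
gripper_force: 25.0
```

Call:
arm_command(deltas=[[[0,-0.047,0],[0,0,0],-1],[[0,-0.047,0],[0,0,0],-1],[[0,-0.047,0],[0,0,0],-1]])

```text
t: 7.05
position: [515.4, 2.9, 146.4]
tool_rot: [180.0, -0.0, 87.6]
force: [0.2, 0.0, -1.7]
gripper_width: 11.9
gripper_force: 25.0
```

Run:
```python
from rig import ctrl
from h import *
s=ctrl.read_state(); print(s["position"],s["tool_rot"],s["force"],s["gripper_width"])
S=ctrl.snapshot("scene");T=ctrl.snapshot("top")
o=np.hstack([cv2.resize(S["image"][170:250,225:305],(480,480),interpolation=cv2.INTER_CUBIC),cv2.resize(T["image"][190:240,220:270],(320,320),interpolation=cv2.INTER_CUBIC)[:,:].repeat(1,0) if 0 else cv2.copyMakeBorder(cv2.resize(T["image"][190:240,220:270],(320,320),interpolation=cv2.INTER_CUBIC),0,160,0,0,cv2.BORDER_CONSTANT)])
cv2.imwrite("pics/g3.png",o[:,:,::-1])
a=np.radians(-2.4)
for cx,cy,cz in((s["position"][0],s["position"][1],s["position"][2]+17),):
    P=[[cx-np.sin(a)*v,cy+np.cos(a)*v,cz+w] for v,w in((25,-15),(25,-75),(-25,-75))]
    print(((proj(S,P)-[225,170])*6).round().tolist(),((proj(T,P)-[220,190])*6.4).round().tolist())
Q=[[515-np.sin(a)*v,3+np.cos(a)*v,72] for v in(28,-28)]
print(((proj(S,Q)-[225,170])*6).round().tolist(),((proj(T,Q)-[220,190])*6.4).round().tolist())
```

```text
[515.41860747   2.93576449 146.3974015 ] [ 1.79971910e+02 -1.15602948e-03  8.75515052e+01] [ 0.24354424  0.01153982 -1.68403325] 11.871759164516204
[[203.0, 195.0], [200.0, 280.0], [281.0, 223.0]] [[88.0, 147.0], [95.0, 161.0], [190.0, 164.0]]
[[194.0, 306.0], [285.0, 242.0]] [[91.0, 165.0], [196.0, 168.0]]
```

View pics/g3.png

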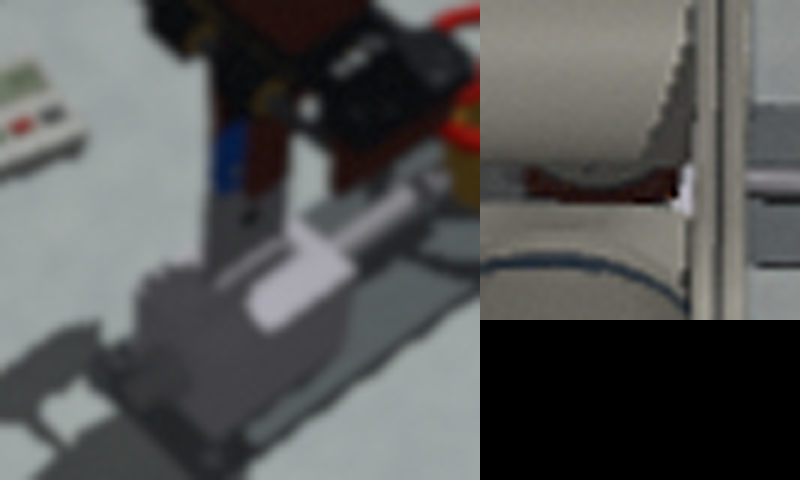

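The picture shows the blade hanging just above the block, its lower edge from crop (205,283) to (285,225), lined up with the slot. Lowering gently.

Call:
arm_command(deltas=[[[0,0,-0.05],[0,0,0],-1],[[0,0,-0.1],[0,0,0],-1],[[0,0,-0.15],[0,0,0],-1],[[0,0,-0.18],[0,0,0],-1]])

```text
t: 7.55
position: [514.7, 2.9, 127.3]
tool_rot: [-180.0, 0.0, 87.5]
force: [-0.4, -0.3, -2.2]
gripper_width: 12.2
gripper_force: 25.0
```

Call:
arm_command(deltas=[[[0,0,-0.02],[0,0,0],-1],[[0,0,-0.04],[0,0,0],-1],[[0,0,-0.06],[0,0,0],-1]])

```text
t: 7.85
position: [515.1, 2.9, 121.8]
tool_rot: [180.0, -0.0, 87.5]
force: [-0.4, -0.4, -1.1]
gripper_width: 11.7
gripper_force: 25.0
```

Call:
arm_command(deltas=[[[0,0,-0.04],[0,0,0],-1],[[0,0,-0.08],[0,0,0],-1],[[0,0,-0.12],[0,0,0],-1]])

```text
t: 8.15
position: [515.0, 2.8, 109.6]
tool_rot: [-180.0, 0.0, 87.5]
force: [0.9, 0.7, -1.7]
gripper_width: 11.6
gripper_force: 25.0
```

Call:
arm_command(deltas=[[[0,0,-0.04],[0,0,0],-1],[[0,0,-0.08],[0,0,0],-1],[[0,0,-0.12],[0,0,0],-1]])

```text
t: 8.45
position: [515.0, 2.9, 97.6]
tool_rot: [-180.0, 0.0, 87.5]
force: [0.6, -0.6, -2.1]
gripper_width: 11.7
gripper_force: 25.0
```

Call:
arm_command(deltas=[[[0,0,-0.03],[0,0,0],-1],[[0,0,-0.06],[0,0,0],-1],[[0,0,-0.08],[0,0,0],-1]])

```text
t: 8.75
position: [515.0, 2.9, 89.7]
tool_rot: [-180.0, 0.0, 87.5]
force: [-0.1, 0.1, -1.7]
gripper_width: 11.8
gripper_force: 25.0
```

Call:
arm_command(deltas=[[[0,0,-0.015],[0,0,0],-1],[[0,0,-0.03],[0,0,0],-1],[[0,0,-0.04],[0,0,0],-1]])

```text
t: 9.05
position: [515.0, 2.9, 85.9]
tool_rot: [180.0, -0.0, 87.5]
force: [1.4, 0.4, -0.6]
gripper_width: 11.7
gripper_force: 25.0
```

Call:
arm_command(deltas=[[[0,0,-0.01],[0,0,0],-1],[[0,0,-0.02],[0,0,0],-1],[[0,0,-0.02],[0,0,0],-1]])

```text
t: 9.35
position: [515.2, 2.9, 84.9]
tool_rot: [180.0, -0.0, 87.5]
force: [-2.5, -0.0, 10.0]
gripper_width: 11.9
gripper_force: 25.0
```

It touched down at TCP z ≈ 85 as predicted, with 10 N up. Releasing and withdrawing.

Call:
arm_command(deltas=[[[0,0,0.0],[0,0,0],0],[[0,0,0.0],[0,0,0],0],[[0,0,0.0],[0,0,0],0],[[0,0,0.0],[0,0,0],0]])

```text
t: 9.75
position: [515.0, 2.8, 83.9]
tool_rot: [-180.0, 0.0, 87.5]
force: [-0.1, 0.4, -0.3]
gripper_width: 40.4
gripper_force: 0.0
```

Call:
arm_command(deltas=[[[0,0,0.15],[0,0,0],0],[[0,0,0.4],[0,0,0],0],[[0,0,0.7],[0,0,0],0],[[0,0,0.98],[0,0,0],0],[[0,0,0.98],[0,0,0],0]])

```text
t: 10.25
position: [517.4, 2.8, 185.4]
tool_rot: [179.6, -0.0, 87.5]
force: [0.7, -0.4, 0.1]
gripper_width: 43.9
gripper_force: 0.0
```

Call:
arm_command(deltas=[[[-0.4,0,0],[0,0,0],0],[[-0.8,0,0],[0,0,0],0],[[-1,0,0],[0,0,0],0]])

```text
t: 10.55
position: [411.0, 2.9, 180.6]
tool_rot: [-179.8, 0.0, 87.5]
force: [-0.0, -0.1, -0.1]
gripper_width: 44.4
gripper_force: 0.0
```

Run:
```python
from rig import ctrl
from h import *
s=ctrl.read_state(); print(s["position"],s["tool_rot"],s["force"],s["gripper_width"])
S=ctrl.snapshot("scene");T=ctrl.snapshot("top")
o=np.hstack([cv2.resize(S["image"][155:255,235:345],(440,400),interpolation=cv2.INTER_CUBIC),cv2.resize(T["image"][180:260,220:290],(350,400),interpolation=cv2.INTER_CUBIC)])
cv2.imwrite("pics/g4.png",o[:,:,::-1])
m=cv2.inRange(hsv(S),(105,100,40),(130,255,255)); p,k=blob(m,(240,180,290,240)); print(p,(k>0).sum(),onz(S,*p,102))
x0,y0,x1,y1=318,160,340,198;v=S["image"][y0:y1,x0:x1].max(2); n,l,st,ce=cv2.connectedComponentsWithStats((v<55).astype(np.uint8))
for i in range(1,n):
    if st[i,4]>20: q=ce[i]+[x0,y0]; print(st[i]+[x0,y0,0,0,0],q,onz(S,*q,118))
```

```text
[410.95594932   2.91759219 180.56410198] [-1.79765926e+02  5.12796848e-03  8.75425274e+01] [-0.01108568 -0.12532734 -0.07709787] 44.40712905636726
(265.4642857142857, 209.3125) 112 [513.88771875   4.01420742 102.        ]
[318 160  22  38 437] [324.4805492  182.49656751] [ 459.97017731 -174.55440674  118.        ]
```

View pics/g4.png

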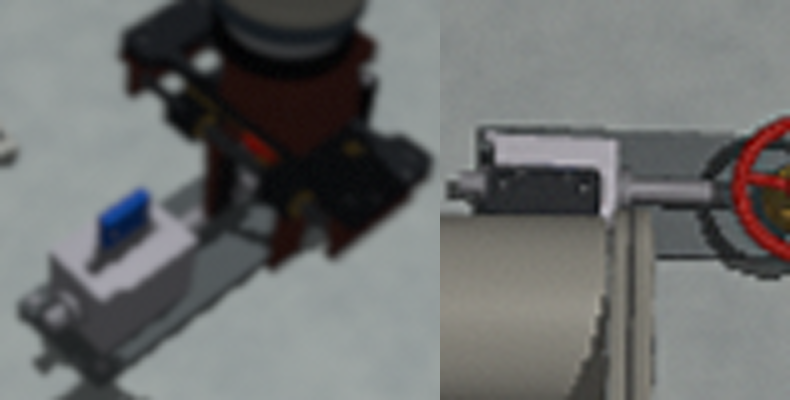

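The picture shows the blue plate seated in the block. Its handle is at (513.9, 4.0) at home height, and the gripper is clear. Next I'll fix the grip position from the first pair of images.

Run:
```python
import pickle;from h import *
d=pickle.load(open("d0.pkl","rb"));S,T=d["scene"],d["top"]
print(S["image"][168:198,316:334].max(2)); print(T["image"][220:238,290:308].max(2))
print(onz(S,324.2,182,118),onz(T,299.5,229.3,135),onz(T,299.5,229.3,118))
a=np.radians(-2.4)
for q in(0,10,20,30):
    r=np.radians(q)+a; x,y=507.9-45*np.cos(r),-166.9-45*np.sin(r)
    print(q,round(x),round(y),proj(S,[[x,y,143],[x,y,118],[x,y,93]]).round(1).tolist(),proj(T,[[x,y,143],[x,y,118],[x,y,93]]).round(1).tolist())
```

```text
[[138 138 138 137 137 137 136 136 136 136 137 137 137 138 139 139 140 140]
 [139 139 138 138 137 137 137 136 137 137 137 137 138 138 138 139 139 138]
 [137 139 139 139 138 137 137 137 138 138 137 136 136 137 137 137 137 138]
 [133 133 136 139 139 139 138 138 137 136 134 134 136 136 137 137 136 136]
 [130 131 132 133 138 140 139 136 129 122 119 121 127 133 135 136 136 137]
 [118 124 129 132 135 137 137 125 106  93  94  97 103 120 133 136 136 137]
 [ 95 106 118 126 132 134 126 106  77  69  83  83  80 100 125 136 138 138]
 [ 80  86  98 113 124 128 117  84  51  48  64  65  60  86 121 136 138 137]
 [ 96  86  86  96 110 117 104  70  34  26  35  37  46  83 121 136 137 138]
 [125 111  97  89  94 101  88  56  24  12  13  20  46  89 123 136 138 138]
 [141 135 122 102  89  86  69  41  15   5   3  17  55  99 128 138 139 139]
 [146 143 139 122 100  79  54  26   6   5   5  23  68 112 134 138 139 139]
 [143 144 142 133 113  83  49  17   6   2   5  28  74 118 136 140 139 140]
 [137 135 131 128 118  90  52  16   4   5   8  37  82 121 137 139 139 140]
 [119 116 116 118 112  86  48  14   4   3  15  49 
[... 2372 characters left out ...]
 143 146 143 144 142 141 144 139 139 142 139 139 140]
 [145 144 143 143 144 145 144 145 142 140 142 139 140 138 136 136 137 137]]
[ 461.70602016 -175.4504606   118.        ] [ 463.95319076 -183.36394286  135.        ] [ 465.21967687 -185.34283256  118.        ]
0 463 -165 [[322.9, 177.5], [321.5, 183.6], [320.2, 189.6]] [[294.1, 229.5], [293.3, 230.0], [292.6, 230.6]]
10 463 -173 [[324.6, 176.0], [323.2, 182.2], [321.8, 188.1]] [[296.5, 229.3], [295.7, 229.9], [294.9, 230.5]]
20 465 -181 [[325.8, 174.3], [324.4, 180.5], [323.1, 186.4]] [[298.9, 228.8], [298.0, 229.4], [297.2, 229.9]]
30 468 -188 [[326.6, 172.4], [325.2, 178.6], [323.8, 184.5]] [[301.1, 227.8], [300.2, 228.4], [299.3, 229.0]]
```

Both views agree on the grip at about (465, −181): q ≈ 20° past one turn, so ≈1.06 turns open, within the stated range. Moving over it and lowering.

Call:
arm_command(deltas=[[[0.1,-0.33,0],[0,0,0],-0.1],[[0.2,-0.66,0],[0,0,0],-0.1],[[0.3,-0.95,0],[0,0,0],-0.1]])

```text
t: 10.95
position: [446.5, -93.6, 181.7]
tool_rot: [180.0, 0.0, 87.6]
force: [0.8, 1.0, -0.1]
gripper_width: 39.6
gripper_force: 0.0
```

Call:
arm_command(deltas=[[[0.1,-0.4,0],[0,0,0],-0.1],[[0.15,-0.7,0],[0,0,0],-0.1],[[0.2,-0.89,0],[0,0,0],-0.1],[[0.2,-0.89,0],[0,0,0],-0.1]])

```text
t: 11.35
position: [466.7, -183.7, 181.4]
tool_rot: [179.9, 0.0, 87.4]
force: [-0.6, -1.1, 0.9]
gripper_width: 39.7
gripper_force: 0.0
```

Call:
arm_command(deltas=[[[0,0,-0.1],[0,0,0],-0.1],[[0,0,-0.3],[0,0,0],-0.1],[[0,0,-0.5],[0,0,0],-0.1],[[0,0,-0.65],[0,0,0],-0.1],[[0,0,-0.76],[0,0,0],-0.1]])

```text
t: 11.85
position: [464.3, -179.7, 104.2]
tool_rot: [-179.9, -0.0, 87.6]
force: [-0.6, 0.6, -0.5]
gripper_width: 39.4
gripper_force: 0.0
```

Call:
arm_command(deltas=[[[0,0,0],[0,0,0],-1],[[0,0,0],[0,0,0],-1],[[0,0,0],[0,0,0],-1],[[0,0,0],[0,0,0],-1],[[0,0,0],[0,0,0],-1]], grip_force=10)

```text
t: 12.35
position: [464.7, -180.9, 106.4]
tool_rot: [-180.0, -0.0, 87.5]
force: [-3.1, 1.3, 2.6]
gripper_width: 18.2
gripper_force: 10.0
```

The grip is held at (464.7, −180.9), 45.4 mm from the axis as it should be, so the world angle is about 18°. I'll tabulate the circle moves next.

```bash
cat > circ.py <<'E'
import numpy as np,sys
def rows(a,step,n=5,r=45):
    f=lambda t:-r*np.array([np.cos(np.radians(t)),np.sin(np.radians(t))])
    return [((f(a+step*(i+1))-f(a))/100).round(3).tolist() for i in range(n)]
if __name__=="__main__":
    a,st,k=map(float,sys.argv[1:4])
    for i in range(int(k)): print(a+i*5*st,rows(a+i*5*st,st))
E
python3 circ.py 18 -18 4
```

```text
18.0 [[-0.022, 0.139], [0.0, 0.278], [0.064, 0.404], [0.163, 0.503], [0.289, 0.567]]
-72.0 [[0.139, 0.022], [0.278, 0.0], [0.404, -0.064], [0.503, -0.163], [0.567, -0.289]]
-162.0 [[0.022, -0.139], [0.0, -0.278], [-0.064, -0.404], [-0.163, -0.503], [-0.289, -0.567]]
-252.0 [[-0.139, -0.022], [-0.278, -0.0], [-0.404, 0.064], [-0.503, 0.163], [-0.567, 0.289]]
```

Call:
arm_command(deltas=[[[0,0,0],[0,0,0],-1],[[0,0,0],[0,0,0],-1]], grip_force=35)

```text
t: 12.55
position: [464.7, -181.0, 106.3]
tool_rot: [-180.0, -0.0, 87.5]
force: [-5.3, 2.8, 6.4]
gripper_width: 18.1
gripper_force: 35.0
```

Call:
arm_command(deltas=[[[-0.022,0.139,0],[0,0,0],-1],[[0.0,0.278,0],[0,0,0],-1]])

```text
t: 12.75
position: [464.3, -153.7, 106.4]
tool_rot: [-180.0, 0.0, 87.5]
force: [-1.2, -1.6, 3.6]
gripper_width: 18.4
gripper_force: 35.0
```

Call:
arm_command(deltas=[[[0.064,0.126,0],[0,0,0],-1],[[0.163,0.225,0],[0,0,0],-1],[[0.289,0.289,0],[0,0,0],-1]])

```text
t: 13.05
position: [493.8, -123.7, 106.4]
tool_rot: [-180.0, -0.0, 87.5]
force: [-1.9, -4.4, 3.7]
gripper_width: 18.4
gripper_force: 35.0
```

Call:
arm_command(deltas=[[[0.139,0.022,0],[0,0,0],-1],[[0.278,0.0,0],[0,0,0],-1],[[0.404,-0.064,0],[0,0,0],-1],[[0.503,-0.163,0],[0,0,0],-1],[[0.567,-0.289,0],[0,0,0],-1]])

```text
t: 13.55
position: [550.7, -153.8, 106.2]
tool_rot: [-179.9, 0.0, 87.6]
force: [-10.5, 0.2, 10.9]
gripper_width: 17.9
gripper_force: 35.0
```

Call:
arm_command(deltas=[[[0.022,-0.139,0],[0,0,0],-1],[[0.0,-0.278,0],[0,0,0],-1],[[-0.064,-0.404,0],[0,0,0],-1],[[-0.163,-0.503,0],[0,0,0],-1],[[-0.289,-0.567,0],[0,0,0],-1]])

```text
t: 14.05
position: [522.2, -209.5, 106.3]
tool_rot: [180.0, -0.1, 87.5]
force: [-0.8, 13.2, 6.6]
gripper_width: 18.1
gripper_force: 35.0
```

Call:
arm_command(deltas=[[[-0.139,-0.018,0],[0,0,0],-1],[[-0.278,0.004,0],[0,0,0],-1],[[-0.404,0.066,0],[0,0,0],-1],[[-0.503,0.165,0],[0,0,0],-1],[[-0.567,0.291,0],[0,0,0],-1]])

```text
t: 14.55
position: [465.2, -182.3, 106.4]
tool_rot: [179.9, 0.1, 87.5]
force: [0.8, -4.6, 2.2]
gripper_width: 18.0
gripper_force: 35.0
```

Call:
arm_command(deltas=[[[-0.005,0.025,0],[0,0,0],-1],[[-0.01,0.05,0],[0,0,0],-1]])

```text
t: 14.75
position: [463.5, -176.4, 106.3]
tool_rot: [-179.9, 0.1, 87.6]
force: [-7.7, -5.3, 7.5]
gripper_width: 18.3
gripper_force: 35.0
```

Call:
arm_command(deltas=[[[-0.005,0.025,0],[0,0,0],-1],[[-0.01,0.05,0],[0,0,0],-1]])

```text
t: 14.95
position: [462.7, -171.5, 106.3]
tool_rot: [-179.9, 0.0, 87.6]
force: [-6.4, -4.4, 8.3]
gripper_width: 18.4
gripper_force: 35.0
```

Call:
arm_command(deltas=[[[0,0.02,0],[0,0,0],-1],[[0,0.04,0],[0,0,0],-1]])

```text
t: 15.15
position: [462.4, -167.4, 106.3]
tool_rot: [-179.9, 0.0, 87.6]
force: [-7.6, -3.6, 8.3]
gripper_width: 17.8
gripper_force: 35.0
```

Call:
arm_command(deltas=[[[0,0.01,0],[0,0,0],-1],[[0,0.02,0],[0,0,0],-1]])

```text
t: 15.35
position: [462.5, -165.3, 106.3]
tool_rot: [-179.9, 0.0, 87.6]
force: [-7.0, -2.2, 8.5]
gripper_width: 18.2
gripper_force: 35.0
```

Call:
arm_command(deltas=[[[0,0.01,0],[0,0,0],-1],[[0,0.015,0],[0,0,0],-1]])

```text
t: 15.55
position: [462.5, -164.4, 106.3]
tool_rot: [-179.9, 0.1, 87.6]
force: [-8.9, -8.4, 8.3]
gripper_width: 18.3
gripper_force: 35.0
```

Call:
arm_command(deltas=[[[0,0.01,0],[0,0,0],-1],[[0,0.01,0],[0,0,0],-1]])

```text
t: 15.75
position: [462.5, -164.3, 106.3]
tool_rot: [-179.9, 0.2, 87.6]
force: [-8.6, -12.2, 5.9]
gripper_width: 18.3
gripper_force: 35.0
```

Call:
arm_command(deltas=[[[0,0.01,0],[0,0,0],-1],[[0,0.01,0],[0,0,0],-1]])

```text
t: 15.95
position: [462.6, -164.2, 106.4]
tool_rot: [-179.9, 0.2, 87.7]
force: [-9.1, -16.9, 6.8]
gripper_width: 18.3
gripper_force: 35.0
```

The stop is reached: y stalls at −164.3 while the force rises to 17 N, right at the predicted q = 0 position. Now backing off two turns.

```bash
python3 circ.py -2.4 18 4
```

```text
-2.4 [[0.016, -0.14], [0.075, -0.268], [0.17, -0.372], [0.293, -0.441], [0.431, -0.468]]
87.6 [[0.14, 0.016], [0.268, 0.075], [0.372, 0.17], [0.441, 0.293], [0.468, 0.431]]
177.6 [[-0.016, 0.14], [-0.075, 0.268], [-0.17, 0.372], [-0.293, 0.441], [-0.431, 0.468]]
267.6 [[-0.14, -0.016], [-0.268, -0.075], [-0.372, -0.17], [-0.441, -0.293], [-0.468, -0.431]]
```

Call:
arm_command(deltas=[[[-0.008,-0.029,0],[0,0,0],-1],[[-0.008,-0.029,0],[0,0,0],-1]])

```text
t: 16.15
position: [462.4, -165.1, 106.4]
tool_rot: [180.0, 0.0, 87.5]
force: [-3.7, -2.6, 6.1]
gripper_width: 18.2
gripper_force: 35.0
```

Call:
arm_command(deltas=[[[0.016,-0.14,0],[0,0,0],-1],[[0.075,-0.268,0],[0,0,0],-1],[[0.17,-0.372,0],[0,0,0],-1],[[0.293,-0.441,0],[0,0,0],-1],[[0.431,-0.468,0],[0,0,0],-1]])

```text
t: 16.65
position: [505.5, -211.8, 106.3]
tool_rot: [-180.0, -0.0, 87.5]
force: [-4.0, 4.6, 6.4]
gripper_width: 18.6
gripper_force: 35.0
```

Call:
arm_command(deltas=[[[0.14,0.016,0],[0,0,0],-1],[[0.268,0.075,0],[0,0,0],-1],[[0.372,0.17,0],[0,0,0],-1],[[0.441,0.293,0],[0,0,0],-1],[[0.468,0.431,0],[0,0,0],-1]])

```text
t: 17.15
position: [552.5, -168.6, 106.3]
tool_rot: [-180.0, 0.1, 87.6]
force: [-9.1, -5.8, 8.0]
gripper_width: 18.6
gripper_force: 35.0
```

Forces are small. Finishing the first turn.

Call:
arm_command(deltas=[[[-0.016,0.14,0],[0,0,0],-1],[[-0.075,0.268,0],[0,0,0],-1],[[-0.17,0.372,0],[0,0,0],-1],[[-0.293,0.441,0],[0,0,0],-1],[[-0.431,0.468,0],[0,0,0],-1]])

```text
t: 17.65
position: [511.5, -121.8, 106.5]
tool_rot: [179.7, 0.1, 87.6]
force: [4.6, -7.7, -4.1]
gripper_width: 17.9
gripper_force: 35.0
```

Call:
arm_command(deltas=[[[-0.14,-0.016,0],[0,0,0],-1],[[-0.268,-0.075,0],[0,0,0],-1],[[-0.372,-0.17,0],[0,0,0],-1],[[-0.441,-0.293,0],[0,0,0],-1],[[-0.468,-0.431,0],[0,0,0],-1]])

```text
t: 18.15
position: [462.4, -163.8, 106.4]
tool_rot: [180.0, -0.1, 87.5]
force: [1.8, 6.7, 3.8]
gripper_width: 18.5
gripper_force: 35.0
```

Call:
arm_command(deltas=[[[0.016,-0.14,0],[0,0,0],-1],[[0.075,-0.268,0],[0,0,0],-1],[[0.17,-0.372,0],[0,0,0],-1],[[0.293,-0.441,0],[0,0,0],-1],[[0.431,-0.468,0],[0,0,0],-1]])

```text
t: 18.65
position: [504.9, -211.8, 106.3]
tool_rot: [-179.9, -0.0, 87.5]
force: [-5.4, 5.7, 8.0]
gripper_width: 18.5
gripper_force: 35.0
```

Call:
arm_command(deltas=[[[0.14,0.016,0],[0,0,0],-1],[[0.268,0.075,0],[0,0,0],-1],[[0.372,0.17,0],[0,0,0],-1],[[0.441,0.293,0],[0,0,0],-1],[[0.468,0.431,0],[0,0,0],-1]])

```text
t: 19.15
position: [552.5, -169.0, 106.3]
tool_rot: [-180.0, 0.1, 87.6]
force: [-8.8, -6.6, 7.3]
gripper_width: 17.9
gripper_force: 35.0
```

Call:
arm_command(deltas=[[[-0.016,0.14,0],[0,0,0],-1],[[-0.075,0.268,0],[0,0,0],-1],[[-0.17,0.372,0],[0,0,0],-1],[[-0.293,0.441,0],[0,0,0],-1],[[-0.431,0.468,0],[0,0,0],-1]])

```text
t: 19.65
position: [512.1, -121.9, 106.5]
tool_rot: [179.6, 0.1, 87.6]
force: [6.9, -7.1, -6.1]
gripper_width: 18.5
gripper_force: 35.0
```

Call:
arm_command(deltas=[[[-0.14,-0.016,0],[0,0,0],-1],[[-0.268,-0.075,0],[0,0,0],-1],[[-0.372,-0.17,0],[0,0,0],-1],[[-0.441,-0.293,0],[0,0,0],-1],[[-0.468,-0.431,0],[0,0,0],-1]])

```text
t: 20.15
position: [462.4, -163.5, 106.4]
tool_rot: [180.0, -0.1, 87.5]
force: [3.0, 7.4, 4.1]
gripper_width: 18.0
gripper_force: 35.0
```

Call:
arm_command(deltas=[[[0,-0.005,0],[0,0,0],-1],[[0,-0.005,0],[0,0,0],-1],[[0,-0.005,0],[0,0,0],-1]])

```text
t: 20.45
position: [462.4, -164.9, 106.3]
tool_rot: [-180.0, -0.0, 87.5]
force: [-4.0, 1.1, 6.8]
gripper_width: 18.3
gripper_force: 35.0
```

Run:
```python
from rig import ctrl
from h import *
s=ctrl.read_state(); print(s["t"],s["position"],s["force"],s["gripper_width"])
S=ctrl.snapshot("scene");T=ctrl.snapshot("top")
o=np.hstack([cv2.resize(S["image"][155:315,155:345],(475,400),interpolation=cv2.INTER_CUBIC),cv2.resize(T["image"][150:250,140:220],(320,400),interpolation=cv2.INTER_CUBIC)])
cv2.imwrite("pics/g5.png",o[:,:,::-1])
```

```text
20.45 [ 462.43991523 -164.91719243  106.32470756] [-4.03348557  1.14014044  6.82469422] 18.274519608107745
```

View pics/g5.png

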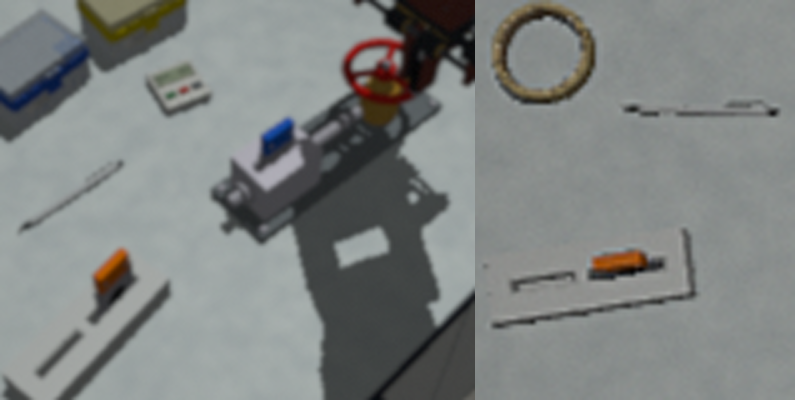

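The picture shows the blue plate home in the block at crop (278,135), the orange plate still in the stand at (112,270), and the pen and timer undisturbed. The gripper is on the crank. It sits at (462.4, −164.9), within 0.6 mm of the stop position, two turns on. Handing in.

```bash
python3 -c "
from rig import ctrl
print(ctrl.job_done())"
```

```text
the job is handed in; nothing more can be done
None
```

The blue plate is fully home in the slot and released; the valve was wound to its stop and backed off two turns (within about 1°), and the job was handed in at about 20 s with the gripper still holding the crank grip.

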